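# Load and lock the drilling fixture

## Task

Load the undrilled aluminium block into the drilling fixture: lay it flat on the bed with its long side along the rail and slide it until its faces lie flush against both the long rail and the end stop. Then turn the cam knob clockwise until the sprung pawl drops into the notch of the cam disc and the jaw clamps the block there, and let go. Leave the other things on the bench where they are.

Things in the scene. Friction and masses are not known exactly. Their poses are not given: they have to be found in the camera images.
- fixture: steel drilling fixture fixed to the bench; base plate 180 x 220 x 18, its top is the bed. Origin: centre of its underside. +y side: knob; -y side: low rail along x, inner face y -90, 12 above the bed. End stop: face x +50, 22 above the bed, y -85 to -45. The block belongs between rail and jaw: its centre at x -5, y -65, 19 above the bed, long side along x.
- cam (a joint): cam knob, rad, grows clockwise seen from above; starts 0 to 0.5 (jaw open), the pawl drops at 1.75; free range -0.3 to 2.25. The knob's bar lies along the fixture's x when this is 1.75, and at 1.75 minus this value, counter-clockwise from it, otherwise. Turning takes under 0.5 N m and stays where left; forced well past the notch the pawl rides out again.
- cam_grip (a point): point on the knob's vertical axis, 76 above the bench: a black bar knob 87 long, 18 thick between flat sides (21 at the rounded ends), from 58 to 88 above the bench, over a round steel cam disc (72 across, one notch in its rim, top 44 above the bench). Lies at x -5, y +39 of the fixture. This point turns with the knob: its x axis is the bar turned clockwise by 1.75.
- pawl (a joint): sprung pawl arm, rad: about 0 while its roller rides on the disc's rim, about 0.12 when the roller has dropped into the notch
- pawl_roller (a point): centre of the 20 wide roller under the pawl's steel arm (130 long, along the fixture's x, on the +y side of the disc, top 51 above the bench); it moves about 8 towards the knob's axis when it drops
- jaw (a joint): travel, m, of the clamp jaw towards the rail, driven by the cam: 0 at cam 0, 0.006 at cam 0.5, 0.016 when closed on the block; its spring draws it back when the cam is opened
- jaw_face (a point): middle of the jaw's front face, 6 above the bed; the jaw is a steel bar 70 long (fixture x), 36 deep and 12 high, facing the rail across the bed. Open, the room between rail and jaw is 66 wide at cam 0 and 60 at cam 0.5; the block is 50
- blank_mid (a point): centre of the undrilled aluminium block to load, 110 x 50 x 38 (its x, y, z), no holes, about 0.56 kg, lying flat on the bench; the centre is 19 above its underside. Either long side may face the rail
- drilled_mid (a point): centre of a finished aluminium block of the same size with two 18 wide holes through its top; not to be moved
- vblock_mid (a point): centre of a dark steel V-block 90 x 60 x 46; not to be moved
- square: try square lying flat, 110 stock and 150 blade; origin under the stock; not to be moved
- file: flat file with a wooden handle, about 315 long along its x; origin under the heel of the blade, beside the handle, which points to its -x; not to be moved
- spanner_grip (a point): handle of an open-ended spanner, 190 long, lying flat; not to be moved
- brush_grip (a point): handle of a bench brush, 220 long, lying flat; not to be moved
- spray_can: upright grey can 58 across and 190 high, origin at its foot; not to be moved
Things that resemble listed ones, but are neither listed nor needed, are in the scene too. What is shaped like the part that bears blank_mid but green, red or yellow is not meant.

How it is judged:
By the outcome, as a careful person would: the job done as asked, in the order asked, and still so for the second after the job is handed in, with the robot touching nothing.
It also fails if it takes over 54 s, if anything falls off the work surface, if the arm or the gripper's body presses on something with over 40 N, if the wrist force passes 120 N, or if a joint passes its speed limit or range.

## Robot

A 6-joint arm with a two-finger parallel gripper is mounted at the origin on the work surface. World frame = base frame: x ahead of the robot, y to its left, z up, the work surface at z = 0. Lengths are in mm, angles in rad, forces in N, time in s.
With the tool pointing down it reaches from about 275 to 775 mm from the base axis. Payload 14.6 kg.
Tool frame: the origin (TCP) lies at the very end of the fingers, on their centre line; the grasp point (between the pads) lies r.grasp_offset behind it (r.grasp_offset is the distance from the TCP to the grasp point, in mm); y points along the fingers, x is the direction in which the jaws open and shut, and the axes are right-handed (so a half turn about y gives the same grasp; the last joint's range is limited). The gripper opens to 85 mm and grips with 20 to 120 N. Pads are 22 mm wide; open, the fingers measure 114 mm over their backs; the gripper's body (76 mm by 85 mm) begins 54 mm behind the grasp point. The pads swing forward as they close: fully open they stand 13 mm farther back than shut.
Start: joints at [-1.444, 0.263, -0.048, 1.259, 0, 1.415], TCP at [145.988, -504.297, 231.278] pointing down, gripper open.
Joint ranges: [-2.65, 2.65], [-0.89, 1.7], [-1.18, 1.37], [-2.13, 2.11], [-1.35, 1.29], [-3.14, 3.14]. Speed limits (rad/s): [1.89, 1.89, 2.57, 2.79, 3.14, 3.14].

## Interface

Orientations are given as [roll, pitch, yaw] about the fixed x, y, z axes, in that order (R = Rz(yaw) Ry(pitch) Rx(roll)).
In Python, from rig import r gives the robot as it stands.
- The arm moves only by the tool send_rows, never from a script. Its argument "plan" is a list of rows, each a list of 3 entries, a list of its own where there are three numbers: the shift along the tool's x, y, z in mm, then the turn, a rotation vector about the tool's x, y, z in rad, then the finger opening in mm, from 0 to 85.4. A call has 1 to 10 rows; each row shifts and turns the commanded pose from where the row before left it, along the tool's axes as they then stand; what a row does not reach is not made up. A row lasts 1/8 s, in which the tool goes at most 62.5 mm and 10.7 degrees, less where a joint would pass 70% of its speed; a pose out of reach is approached as far as the arm can. A call with a gripper value outside its range is refused whole. The fingers move at their own pace and stop on an object; "newtons" is the grip in N (left out, the last holds). Time passes only in rows, so rows that do not move let the fingers close. It gives the time, the measured TCP pose, the force and the opening at its end, in the units of the state.
- r.sense(): the state, without advancing time (a new reading comes with each control period).
- r.get_image(name): name is "scene" or "top" or "wrist"; returns a dict with "pixels" (420x560x3 uint8, red, green, blue), "vertical_fov" (degrees; the focal length in pixels is half the picture's height over the tangent of half this angle, whatever the lens; pixels are square), "cx", "cy" (the principal point, pixels), "rvec" (rotation vector, rad) and "tvec" (3), from world to camera coordinates, as OpenCV has them. Camera axes: x right, y down, z forward; pixel columns grow to the right and rows downward; lengths in mm; the calibration is good to about 2 mm. A picture is of the moment at which its call begins. There is no depth.
- r.hand_in(): hands the job in, once; it reports no verdict.
The state is a dict: "clock": time; "joints": joint angles; "dq": joint speeds; "tau": joint torques, N m; "tool_pos": TCP position; "eef_rot": TCP orientation; "contact_force": force on the tool from outside, world axes, zero at the start; "moment": the same for the moment, N m; "grip_width": opening from 0.0 (shut) to 1.0 (fully open).
Only numpy, scipy, OpenCV 4.12 (cv2) and the standard library are available. Lean on these libraries where they do the work, as an engineer would, in place of code of your own. Each camera call takes 0.05 s, during which the arm holds its last target.

## Working session

There is one attempt and no reset: what is moved stays moved. The work goes in short steps, Python scripts to look and compute and a tool call to move; the robot and the scene stay as the last step left them, time stands still between calls to the robot, and variables do not carry over. Pictures are saved under pics/ and viewed, and the job is handed in when it is done.

Besides the shell and the picture viewer there is one more tool, called after ">>>" in YAML: its name, and indented under it one key for each argument. send_rows: Moves the arm, as the interface text tells. Its arguments: {"type":"object","properties":{"plan":{"type":"array"},"newtons":{"type":"number"}},"required":["plan"]}

```bash
ls; mkdir -p pics; python3 - <<'E'
from rig import r
import cv2
print(r.sense(), r.grasp_offset)
for n in ("scene","top","wrist"):
    d=r.get_image(n); cv2.imwrite(f"pics/a_{n}.png",d["pixels"][:,:,::-1])
    print(n,{k:v for k,v in d.items() if k!="pixels"})
E
```

```text
pics
{'clock': 0.0, 'joints': array([-1.44431279e+00,  2.63539255e-01, -4.89431398e-02,  1.25939331e+00,
        3.98113222e-05,  1.41550428e+00]), 'dq': array([ 0.00043019, -0.00095988,  0.00095112, -0.00115076,  0.00132571,
        0.00175836]), 'tau': array([-2.04356174e-04, -6.37622452e+01,  3.84560001e+01,  1.38619207e-02,
       -1.22937881e-04, -1.06905060e-05]), 'tool_pos': array([ 145.95763059, -504.01931274,  230.81435399]), 'eef_rot': array([-1.57059005e+00,  1.06022857e-03, -1.28902066e+00]), 'contact_force': array([-0.34930008,  0.66331337,  0.55149804]), 'moment': array([ 0.02408909, -0.03427005, -0.00764229]), 'grip_width': 1.001726767842844} 18.700000000000003
scene {'vertical_fov': 56.51551395174938, 'cx': 277.94770868801686, 'cy': 209.22763269161942, 'rvec': array([ 0.77882084,  2.49869239, -1.17366522]), 'tvec': array([ 435.1288256 , -110.95809333, 1589.10645713])}
top {'vertical_fov': 43.21223887411569, 'cx': 286.2409547526351, 'cy': 208.0585025728854, 'rvec': array([ 2.1026438 , -2.1227026 ,  0.19545349]), 'tvec': array([  12.04569115,  508.30351833, 1702.18828893])}
wrist {'vertical_fov': 59.0355038859157, 'cx': 278.9802819663561, 'cy': 207.97506896801139, 'rvec': array([-2.33206062,  1.75391385,  0.23773791]), 'tvec': array([-524.4034893 ,  -34.12516373,  375.88252999])}
```

View pics/a_scene.png

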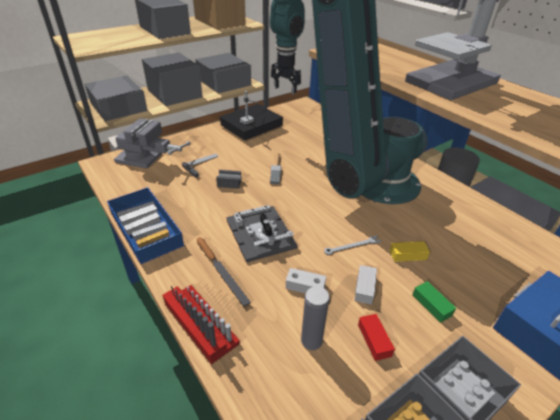

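View pics/a_top.png

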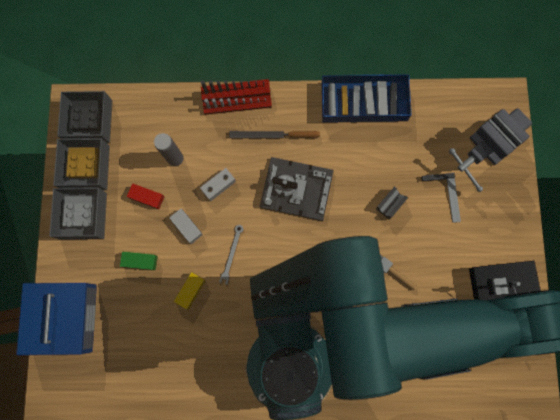

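View pics/a_wrist.png

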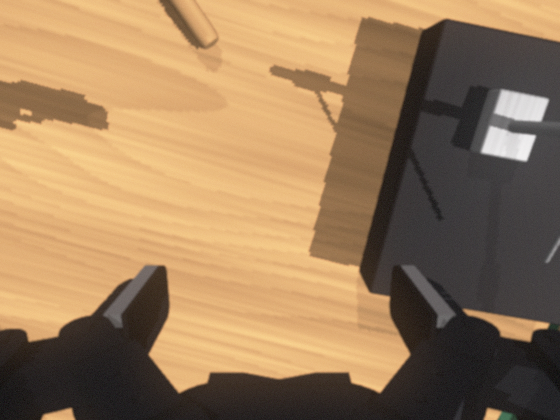

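The top view shows the fixture near (298,188), the undrilled grey block near (185,226) and the drilled block near (217,184). I'll zoom in on these next.

```bash
cat > h.py <<'E'
import numpy as np, cv2
from rig import r
def cam(d):
    f=210/np.tan(np.radians(d["vertical_fov"])/2)
    K=np.array([[f,0,d["cx"]],[0,f,d["cy"]],[0,0,1]])
    R=cv2.Rodrigues(np.array(d["rvec"]))[0]; t=np.array(d["tvec"]).reshape(3)
    return K,R,t
def ray(d,uv,z):
    K,R,t=cam(d); uv=np.atleast_2d(uv).astype(float)
    v=(np.linalg.inv(K)@np.c_[uv,np.ones(len(uv))].T); v=(R.T@v).T; c=-R.T@t
    return c+v*((z-c[2])/v[:,2])[:,None]
def proj(d,P):
    K,R,t=cam(d); return cv2.projectPoints(np.atleast_2d(P).astype(float),np.array(d["rvec"]),t,K,None)[0][:,0]
E
python3 - <<'E'
from h import *
d=r.get_image("top"); p=d["pixels"][:,:,::-1]
cv2.imwrite("pics/b1.png",cv2.resize(p[150:225,255:340],None,fx=8,fy=8,interpolation=cv2.INTER_CUBIC))
cv2.imwrite("pics/b2.png",cv2.resize(p[160:255,150:250],None,fx=6,fy=6,interpolation=cv2.INTER_CUBIC))
print(ray(d,[[185,226],[298,188],[287,185]],38))
d=r.get_image("scene"); p=d["pixels"][:,:,::-1]
cv2.imwrite("pics/b3.png",cv2.resize(p[200:265,220:305],None,fx=8,fy=8,interpolation=cv2.INTER_CUBIC))
E
```

```text
[[453.81296662 343.40873277  38.        ]
 [578.95705532 -32.63073372  38.        ]
 [589.7209854    4.15954011  38.        ]]
```

View pics/b1.png

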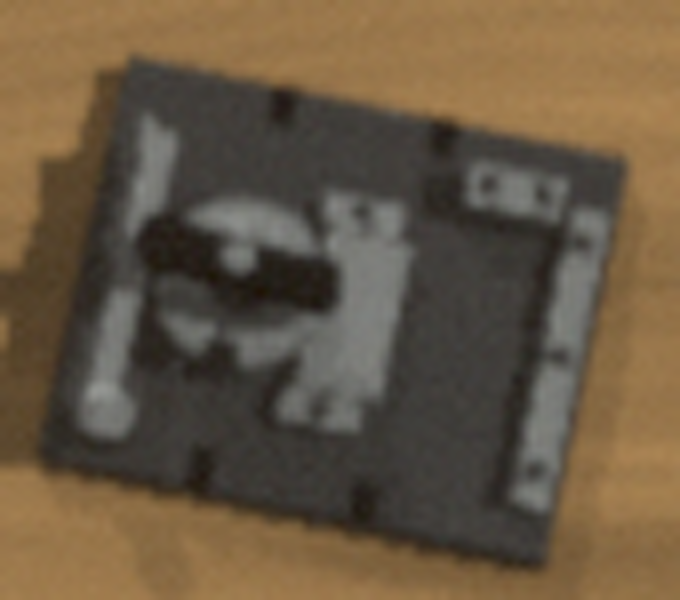

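View pics/b2.png

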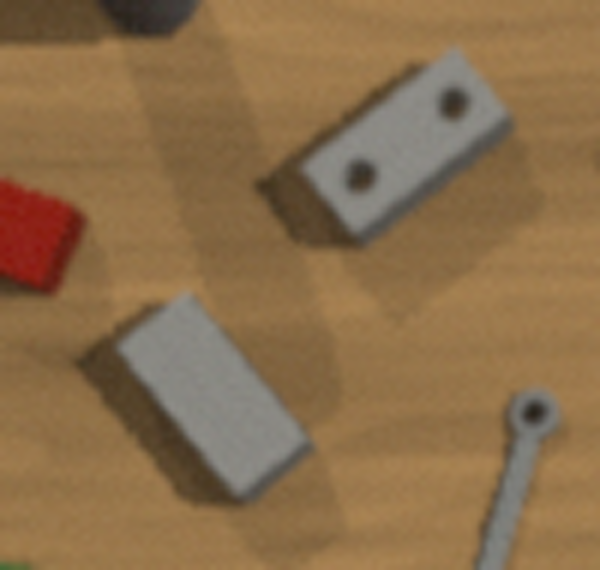

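View pics/b3.png

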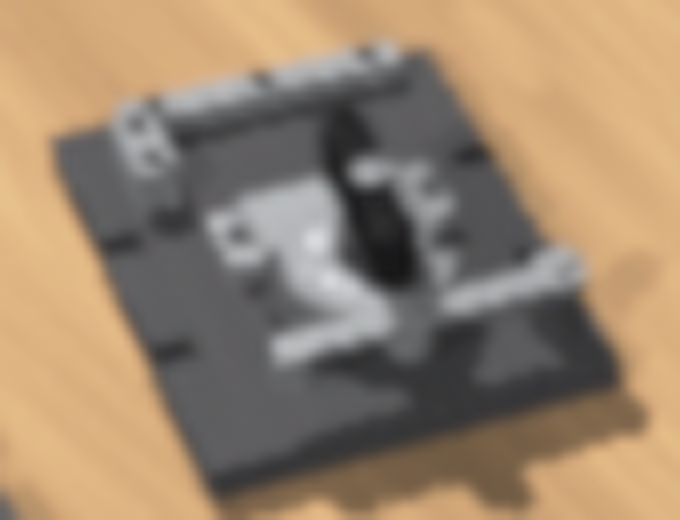

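```bash
python3 - <<'E'
from h import *
d=r.get_image("top")
f=lambda P,s,o:(np.array(P)+.5)/s-.5+np.array(o)
B=ray(d,f([[117,347],[188,293],[313,443],[243,500]],6,(150,160)),38)
print(B, B.mean(0), [np.linalg.norm(B[i]-B[(i+1)%4]) for i in range(4)])
v=(B[3]+B[2]-B[0]-B[1]); print("blank yaw",np.arctan2(v[1],v[0]))
F=ray(d,f([[130,58],[625,158],[545,565],[42,465]],8,(255,150)),18)
print(F,F.mean(0),[np.linalg.norm(F[i]-F[(i+1)%4]) for i in range(4)])
v=F[0]+F[1]-F[2]-F[3];w=F[0]+F[3]-F[1]-F[2]
print("fix yaw",np.arctan2(v[1],v[0]),np.arctan2(-w[0],w[1]))
k=ray(d,f([[140,243],[337,290]],8,(255,150)),88);print("knob",k,k.mean(0)); v=k[0]-k[1];print(np.arctan2(v[1],v[0]),np.linalg.norm(v))
E
```

```text
[[483.28812363 397.32961123  38.        ]
 [513.39399803 358.79962592  38.        ]
 [428.41386845 287.20645681  38.        ]
 [397.1989255  324.98189133  38.        ]] [455.5737289  342.07939632  38.        ] [np.float64(48.89706986115053), np.float64(111.11797463536176), np.float64(49.003633710609584), np.float64(112.45240152283618)]
blank yaw -2.442101765304261
[[ 694.80496371   59.09265677   18.        ]
 [ 647.89804946 -152.02568251   18.        ]
 [ 472.07565471 -114.12038633   18.        ]
 [ 517.03769492   96.62369009   18.        ]] [582.9540907  -27.60743049  18.        ] [np.float64(216.2665295039969), np.float64(179.86196366175534), np.float64(215.4870084334622), np.float64(181.6859386828221)]
fix yaw -0.21019304952940313 -0.21442220772362908
knob [[595.05380839  52.35486307  88.        ]
 [574.40151864 -27.85681964  88.        ]] [584.72766352  12.24902171  88.        ]
1.3187973305031062 82.82771948937547
```

```bash
cat >> h.py <<'E'
def rows(p0,yaw0,p1,yaw1,n,arc=False):
    """tool-down moves: list n rows from p0,yaw0 to p1,yaw1 (tool x=(c,s), z=(-s,c), y=down)"""
    out=[];p=np.array(p0,float);y=yaw0
    for i in range(1,n+1):
        s=i/n
        if arc:
            a0,a1=np.arctan2(p0[1],p0[0]),np.arctan2(p1[1],p1[0]);q0,q1=np.hypot(*p0[:2]),np.hypot(*p1[:2])
            a=a0+s*(a1-a0);q=q0+s*(q1-q0);t=np.array([q*np.cos(a),q*np.sin(a),p0[2]+s*(p1[2]-p0[2])])
        else: t=np.array(p0)+s*(np.array(p1,float)-p0)
        ty=yaw0+s*(yaw1-yaw0);d=t-p;c,sn=np.cos(y),np.sin(y)
        row=[round(c*d[0]+sn*d[1],1),round(-d[2],1),round(-sn*d[0]+c*d[1],1)];tr=round(-(ty-y),3)
        out.append([row,tr])
        p=p+np.array([c*row[0]-sn*row[2],sn*row[0]+c*row[2],-row[1]]);y-=tr
    for o in out: print(o)
    print("end",p.round(1),round(y,4))
E
python3 -c "
from h import *
rows([146,-504.3,231.3],-1.289,[455.6,342.1,231.3],2.27,20,True)"
```

```text
[[np.float64(-0.2), np.float64(-0.0), np.float64(50.9)], -0.178]
[[np.float64(3.9), np.float64(-0.0), np.float64(50.9)], -0.178]
[[np.float64(8.1), np.float64(-0.0), np.float64(50.7)], -0.178]
[[np.float64(12.2), np.float64(-0.0), np.float64(50.1)], -0.178]
[[np.float64(16.3), np.float64(-0.0), np.float64(49.1)], -0.178]
[[np.float64(20.3), np.float64(-0.0), np.float64(47.8)], -0.178]
[[np.float64(24.2), np.float64(-0.0), np.float64(46.3)], -0.178]
[[np.float64(28.0), np.float64(-0.0), np.float64(44.2)], -0.178]
[[np.float64(31.6), np.float64(-0.0), np.float64(42.1)], -0.178]
[[np.float64(35.1), np.float64(-0.0), np.float64(39.5)], -0.178]
[[np.float64(38.3), np.float64(-0.0), np.float64(36.7)], -0.177]
[[np.float64(41.3), np.float64(-0.0), np.float64(33.6)], -0.178]
[[np.float64(44.0), np.float64(-0.0), np.float64(30.3)], -0.178]
[[np.float64(46.6), np.float64(-0.0), np.float64(26.7)], -0.178]
[[np.float64(48.8), np.float64(-0.0), np.float64(23.0)], -0.178]
[[np.float64(50.7), np.float64(-0.0), np.float64(19.0)], -0.178]
[[np.float64(52.2), np.float64(-0.0), np.float64(14.9)], -0.178]
[[np.float64(53.5), np.float64(-0.0), np.float64(10.6)], -0.178]
[[np.float64(54.4), np.float64(-0.0), np.float64(6.3)], -0.178]
[[np.float64(55.0), np.float64(-0.0), np.float64(1.8)], -0.178]
end [455.6 342.2 231.3] 2.27
```

>>> send_rows:
  plan:
    - [[0,0,51],[0,-0.178,0],85]
    - [[4,0,51],[0,-0.178,0],85]
    - [[8,0,51],[0,-0.178,0],85]
    - [[12,0,50],[0,-0.178,0],85]
    - [[16,0,49],[0,-0.178,0],85]
    - [[20,0,48],[0,-0.178,0],85]
    - [[24,0,46],[0,-0.178,0],85]
    - [[28,0,44],[0,-0.178,0],85]
    - [[32,0,42],[0,-0.178,0],85]
    - [[35,0,40],[0,-0.178,0],85]

```text
clock: 1.55
tool_pos: [519.6, -171.5, 231.2]
eef_rot: [-1.571, -0.0, 0.497]
contact_force: [0.3, -1.0, -0.2]
grip_width: 0.994
```

>>> send_rows:
  plan:
    - [[38,0,37],[0,-0.178,0],85]
    - [[41,0,34],[0,-0.178,0],85]
    - [[44,0,30],[0,-0.178,0],85]
    - [[47,0,27],[0,-0.178,0],85]
    - [[49,0,23],[0,-0.178,0],85]
    - [[51,0,19],[0,-0.178,0],85]
    - [[52,0,15],[0,-0.178,0],85]
    - [[53,0,11],[0,-0.178,0],85]
    - [[54,0,6],[0,-0.178,0],85]
    - [[55,0,2],[0,-0.178,0],85]

```text
clock: 2.8
tool_pos: [453.2, 344.0, 231.1]
eef_rot: [-1.571, -0.0, 2.277]
contact_force: [1.4, -0.3, 0.6]
grip_width: 0.994
```

```bash
python3 - <<'E'
from h import *
print(r.sense())
d=r.get_image("wrist"); cv2.imwrite("pics/c1.png",d["pixels"][:,:,::-1])
d=r.get_image("top"); cv2.imwrite("pics/c2.png",d["pixels"][:,:,::-1])
E
```

```text
{'clock': 2.8, 'joints': array([ 5.06027859e-01,  3.39418725e-01,  6.33315915e-02,  1.29472724e+00,
        3.14726742e-05, -1.99911611e-01]), 'dq': array([ 0.780214  ,  0.03020163,  0.04608792,  0.01507301,  0.00117558,
       -0.64052059]), 'tau': array([-1.00546136e+01, -7.31945658e+01,  3.78641975e+01,  3.50161605e-01,
       -1.18259827e-02,  1.34310253e+00]), 'tool_pos': array([453.18200751, 343.97778081, 231.12677499]), 'eef_rot': array([-1.57078489e+00, -3.44297145e-05,  2.27673580e+00]), 'contact_force': array([ 1.44663115, -0.34982823,  0.55715003]), 'moment': array([ 0.0597551 ,  0.00334628, -0.0213302 ]), 'grip_width': 0.9944684986791149}
```

View pics/c1.png

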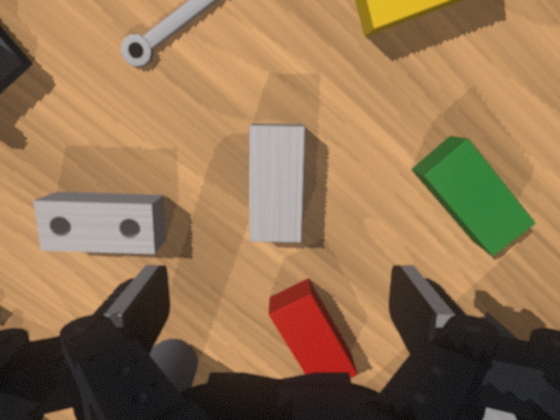

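The wrist view shows the plain block at (276,183), squared to the image, with the drilled block at (100,223). I'll measure it precisely.

```bash
python3 - <<'E'
from h import *
r.get_image("wrist");r.get_image("wrist");d=r.get_image("wrist"); p=d["pixels"]
h=cv2.cvtColor(p,cv2.COLOR_RGB2HSV)
m=((h[...,1]<40)&(h[...,2]>135)).astype(np.uint8); m[:, :220]=0;m[:,340:]=0;m[270:]=0
c=max(cv2.findContours(m,cv2.RETR_EXTERNAL,cv2.CHAIN_APPROX_NONE)[0],key=cv2.contourArea)
print(cv2.contourArea(c)); b=cv2.boxPoints(cv2.minAreaRect(c)); print(b)
W=ray(d,b,38);print(W.round(1),W.mean(0),[round(np.linalg.norm(W[i]-W[(i+1)%4]),1) for i in range(4)])
for i in (0,1):
  v=W[i+1]-W[i];print(np.arctan2(v[1],v[0]))
print(r.sense()["tool_pos"],r.sense()["eef_rot"],r.sense()["dq"].round(3))
K,R,t=cam(d);print("cam",-R.T@t)
E
```

```text
5963.0
[[247.18909  241.00511 ]
 [250.36206  123.60438 ]
 [305.07886  125.083206]
 [301.90588  242.48395 ]]
[[516.3 356.6  38. ]
 [429.2 290.   38. ]
 [399.2 327.6  38. ]
 [483.7 397.5  38. ]] [457.08180166 342.91089447  38.        ] [np.float64(109.6), np.float64(48.1), np.float64(109.7), np.float64(52.3)]
-2.489309823401121
2.244807966102123
[454.14577234 342.28085711 231.24016162] [-1.57074649e+00  2.47751931e-04  2.27020562e+00] [-0.025  0.001  0.001  0.001  0.     0.001]
cam [401.53602051 299.71158222 371.42780349]
```

>>> send_rows:
  plan:
    - [[-1,40,-1],[0,0.015,0],80]
    - [[0,50,0],[0,0,0],80]
    - [[0,50,0],[0,0,0],80]
    - [[0,47,0],[0,0,0],80]
    - [[0,20,0],[0,0,0],80]
    - [[0,10,0],[0,0,0],80]
    - [[0,0,0],[0,0,0],80]
  newtons: 40

```text
clock: 3.92
tool_pos: [455.9, 341.7, 14.3]
eef_rot: [-1.571, -0.0, 2.254]
contact_force: [-0.3, 0.2, 0.8]
grip_width: 0.938
```

```bash
python3 - <<'E'
from h import *
d=r.get_image("wrist"); cv2.imwrite("pics/c3.png",d["pixels"][:,:,::-1])
print(r.sense()["tool_pos"],r.sense()["eef_rot"])
E
```

```text
[456.11114193 342.07404865  14.9036    ] [-1.57154899e+00  1.35396296e-04  2.25487539e+00]
```

View pics/c3.png

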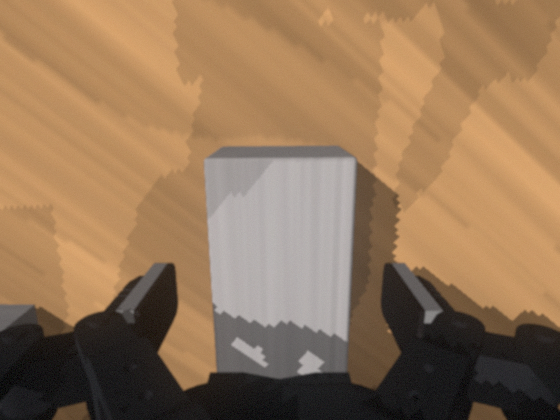

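The block (rows 150–375, columns 208–355) is centred between the open fingers. I'll close on it and then lift.

>>> send_rows:
  plan:
    - [[0,0,0],[0,0,0],45]
    - [[0,0,0],[0,0,0],45]
    - [[0,0,0],[0,0,0],45]
    - [[0,0,0],[0,0,0],45]
    - [[0,0,0],[0,0,0],45]
    - [[0,0,0],[0,0,0],45]
  newtons: 60

```text
clock: 4.72
tool_pos: [455.8, 342.6, 15.3]
eef_rot: [-1.572, 0.0, 2.256]
contact_force: [-1.3, -2.8, 9.2]
grip_width: 0.574
```

```bash
python3 - <<'E'
from h import *
s=r.sense();print(s["tool_pos"],s["eef_rot"],s["grip_width"]*85.4,s["contact_force"])
E
```

```text
[455.81577536 342.56524567  15.3288616 ] [-1.57226841e+00  3.83598739e-04  2.25617310e+00] 49.05925956371424 [-1.34539659 -2.81025229  9.20784203]
```

```bash
python3 -c "
from h import *
rows([455.8,342.5,135],2.255,[557.7,-83.5,150],1.359,9,True)"|sed 's/np.float64//g'
```

```text
[[(-50.0), (-1.7), (4.9)], 0.1]
[[(-49.9), (-1.6), (4.3)], 0.099]
[[(-49.9), (-1.7), (3.7)], 0.1]
[[(-50.0), (-1.7), (3.2)], 0.099]
[[(-49.8), (-1.6), (2.6)], 0.1]
[[(-49.9), (-1.7), (2.0)], 0.099]
[[(-49.8), (-1.7), (1.5)], 0.1]
[[(-49.8), (-1.6), (0.8)], 0.099]
[[(-49.7), (-1.7), (0.4)], 0.1]
end [557.7 -83.5 150. ] 1.359
```

>>> send_rows:
  plan:
    - [[0,-20,0],[0,0,0],45]
    - [[0,-50,0],[0,0,0],45]
    - [[0,-50,0],[0,0,0],45]

```text
clock: 5.1
tool_pos: [454.8, 342.0, 135.5]
eef_rot: [-1.57, -0.0, 2.256]
contact_force: [1.2, 1.2, -6.3]
grip_width: 0.569
```

>>> send_rows:
  plan:
    - [[-50,-2,5],[0,0.1,0],45]
    - [[-50,-2,4],[0,0.1,0],45]
    - [[-50,-2,4],[0,0.1,0],45]
    - [[-50,-2,3],[0,0.1,0],45]
    - [[-50,-2,3],[0,0.1,0],45]
    - [[-50,-2,2],[0,0.1,0],45]
    - [[-50,-2,1],[0,0.1,0],45]
    - [[-50,-1,1],[0,0.1,0],45]
    - [[-49,0,0],[0,0.097,0],45]
    - [[0,0,0],[0,0,0],45]

```text
clock: 6.35
tool_pos: [557.1, -86.7, 149.2]
eef_rot: [-1.57, 0.001, 1.354]
contact_force: [0.4, 0.8, -5.2]
grip_width: 0.572
```

```bash
python3 - <<'E'
from h import *
for n in ("top","wrist"):
  d=r.get_image(n); p=d["pixels"][:,:,::-1]
  cv2.imwrite(f"pics/d_{n}.png",p if n=="wrist" else cv2.resize(p[140:240,240:350],None,fx=6,fy=6,interpolation=cv2.INTER_CUBIC))
s=r.sense();print(s["tool_pos"],s["eef_rot"],s["grip_width"]*85.4,s["contact_force"])
E
```

```text
[557.25740281 -84.02251022 149.19878687] [-1.57019586e+00 -3.17954762e-04  1.35853201e+00] 48.91012690654585 [-0.86601133  0.76200095 -5.9631993 ]
```

View pics/d_wrist.png

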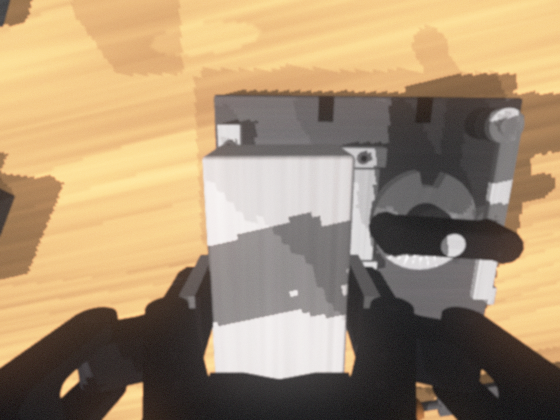

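View pics/d_top.png

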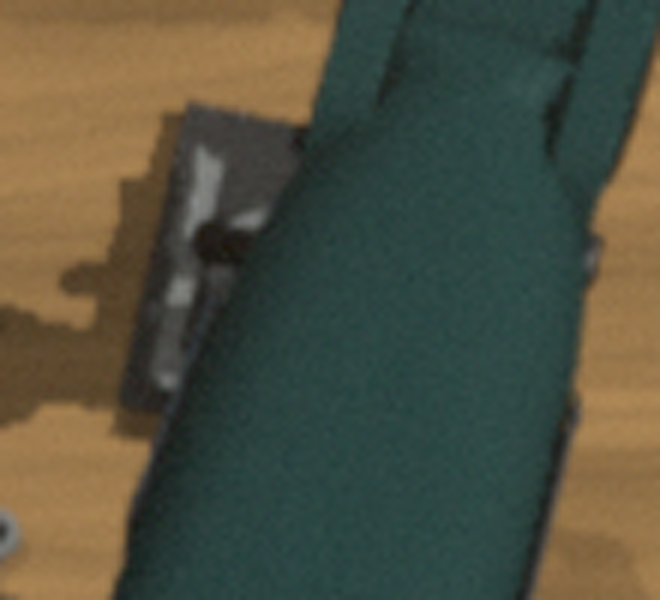

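The wrist view shows the bed's -x edge running from (216,96) to (521,98), with the rail's end at (228,135). The block is held square in the fingers. I'll compare the corners with the top-camera estimate.

```bash
python3 - <<'E'
from h import *
d=r.get_image("wrist");p=d["pixels"][:,:,::-1]
cv2.imwrite("pics/e1.png",cv2.resize(p[80:200,195:395],None,fx=4,fy=4,interpolation=cv2.INTER_CUBIC))
cv2.imwrite("pics/e2.png",cv2.resize(p[80:230,390:540],None,fx=4,fy=4,interpolation=cv2.INTER_CUBIC))
c=np.array([583,-27.6]);a=-.212;M=np.array([[np.cos(a),-np.sin(a)],[np.sin(a),np.cos(a)]])
A=ray(d,[[216,96],[521,98]],18);print(A, (M.T@(A[:,:2]-c).T).T, np.linalg.norm(A[0]-A[1]),"yaw",np.arctan2(A[1,1]-A[0,1],A[1,0]-A[0,0])-np.pi/2)
def F(x,y,z): return [*(c+M@[x,y]),z]
print(proj(d,[F(-90,-110,18),F(-90,110,18),F(-5,39,88),F(-40,-90,30)]))
E
```

```text
[[ 474.97411558 -111.67047326   18.        ]
 [ 521.53578742   97.20124067   18.        ]] [[ -87.91767082 -104.91863197]
 [ -86.34827508  109.07416969]] 213.9985564601249 yaw -0.21933374020272667
[[208.59734576  92.89870116]
 [523.22117812  92.55235458]
 [451.78322626 242.35458326]
 [237.53802741 166.62142193]]
```

View pics/e1.png

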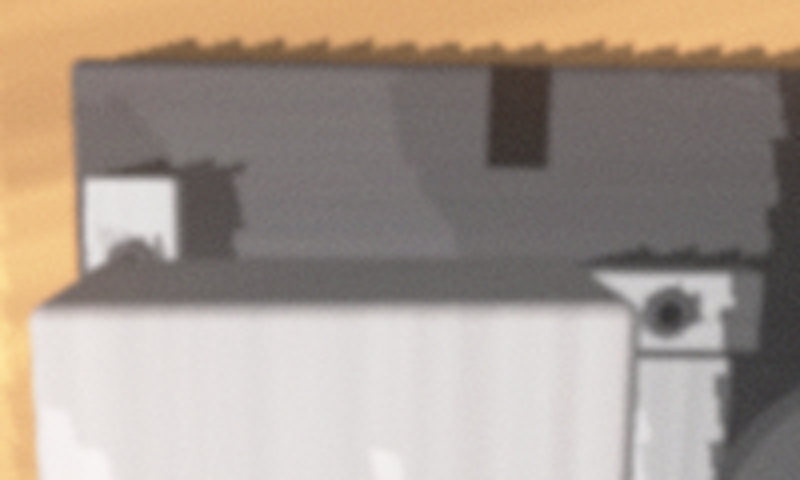

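View pics/e2.png

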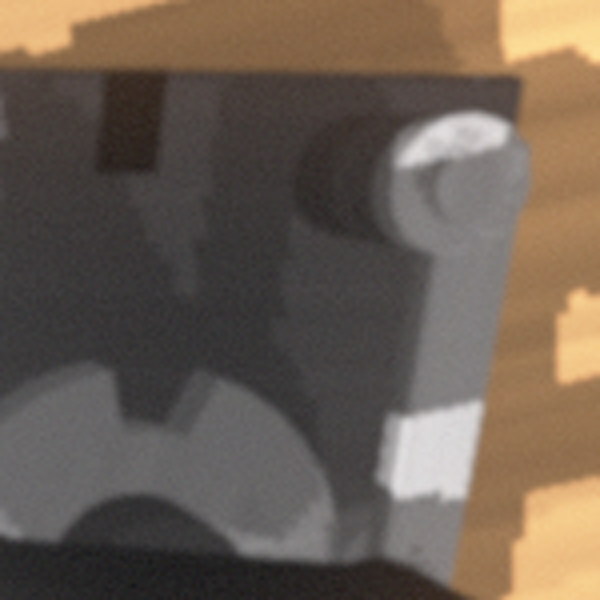

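```bash
python3 - <<'E'
from h import *
d=r.get_image("wrist");s=r.sense()
T=s["tool_pos"];a=s["eef_rot"][2]-np.pi/2;M=np.array([[np.cos(a),-np.sin(a)],[np.sin(a),np.cos(a)]])
z=T[2]-15.2
for uv,zz in (([[220,144.5],[343,146.3]],z),([[203.5,156],[352.5,156]],z+38)):
  B=ray(d,uv,zz);print(((M.T@(B[:,:2]-T[:2]).T).T).round(1))
print(T,a)
E
```

```text
[[-52.5 -25. ]
 [-51.6  26. ]]
[[-52.6 -24.4]
 [-52.5  22.7]]
[557.49588269 -83.06441745 149.24267551] -0.21043570001638434
```

>>> send_rows:
  plan:
    - [[0,30,0],[0,0,0],45]
    - [[0,40,0],[0,0,0],45]
    - [[0,30,0],[0,0,0],45]
    - [[0,10,0],[0,0,0],45]
    - [[0,2,0],[0,0,0],45]
    - [[0,1,0],[0,0,0],45]

```text
clock: 7.3
tool_pos: [558.3, -83.9, 37.3]
eef_rot: [-1.572, 0.0, 1.359]
contact_force: [-0.2, -0.2, -5.1]
grip_width: 0.575
```

```bash
python3 - <<'E'
from h import *
d=r.get_image("wrist");p=d["pixels"][:,:,::-1]
cv2.imwrite("pics/f1.png",p)
s=r.sense();print(s["tool_pos"],s["eef_rot"],s["grip_width"]*85.4,s["contact_force"])
E
```

```text
[558.27365784 -83.95082536  37.2068186 ] [-1.57240194e+00  9.48423261e-05  1.35930190e+00] 48.69229330141324 [ 0.24879316  0.08000775 -6.19220473]
```

View pics/f1.png

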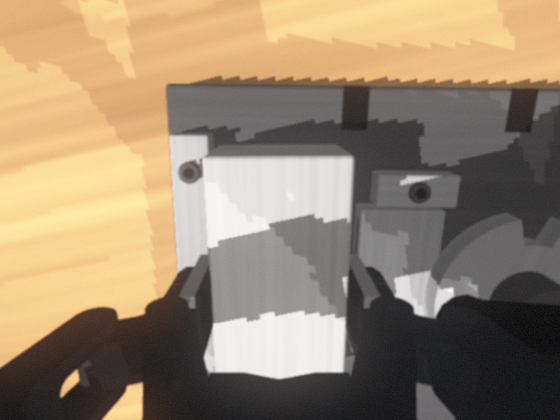

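The block hangs about 4 mm above the bed, between the rail (left, columns 172–208) and the jaw (from column 357). I'll lower it the rest of the way.

>>> send_rows:
  plan:
    - [[0,2,0],[0,0,0],45]
    - [[0,1,0],[0,0,0],45]
    - [[0,1,0],[0,0,0],45]

```text
clock: 7.72
tool_pos: [557.8, -84.1, 33.3]
eef_rot: [-1.572, 0.0, 1.359]
contact_force: [-9.5, 1.5, 25.2]
grip_width: 0.569
```

>>> send_rows:
  plan:
    - [[0,-0.7,0],[0,0,0],45]
    - [[-2,0,0],[0,0,0],45]
    - [[-1,0,0],[0,0,0],45]

```text
clock: 8.1
tool_pos: [557.5, -86.5, 33.4]
eef_rot: [-1.572, -0.001, 1.359]
contact_force: [1.6, 6.0, 3.3]
grip_width: 0.572
```

>>> send_rows:
  plan:
    - [[-1,0,0],[0,0,0],45]

```text
clock: 8.22
tool_pos: [557.4, -86.9, 33.4]
eef_rot: [-1.572, -0.003, 1.36]
contact_force: [2.7, 12.6, 3.9]
grip_width: 0.573
```

>>> send_rows:
  plan:
    - [[-1,0,0],[0,0,0],45]

```text
clock: 8.35
tool_pos: [557.4, -87.1, 33.4]
eef_rot: [-1.572, -0.005, 1.36]
contact_force: [4.1, 17.8, 5.4]
grip_width: 0.572
```

>>> send_rows:
  plan:
    - [[0.5,0,-2],[0,0,0],45]
    - [[0,0,-2],[0,0,0],45]
    - [[0,0,-1],[0,0,0],45]

```text
clock: 8.72
tool_pos: [557.9, -87.2, 33.3]
eef_rot: [-1.564, -0.003, 1.359]
contact_force: [-25.8, 16.7, 30.1]
grip_width: 0.575
```

>>> send_rows:
  plan:
    - [[0,0,-1],[0,0,0],45]
    - [[0,0,-1],[0,0,0],45]

```text
clock: 8.98
tool_pos: [559.4, -87.6, 33.3]
eef_rot: [-1.564, -0.002, 1.359]
contact_force: [-26.4, 16.3, 30.5]
grip_width: 0.57
```

>>> send_rows:
  plan:
    - [[0,0,-1],[0,0,0],45]

```text
clock: 9.1
tool_pos: [560.4, -87.8, 33.3]
eef_rot: [-1.564, -0.002, 1.359]
contact_force: [-26.6, 15.3, 30.1]
grip_width: 0.575
```

>>> send_rows:
  plan:
    - [[0.3,-1,0],[0,0,0],45]
    - [[0,0,-1],[0,0,0],45]

```text
clock: 9.35
tool_pos: [563.3, -88.4, 33.6]
eef_rot: [-1.566, -0.002, 1.359]
contact_force: [-13.7, 11.7, 10.3]
grip_width: 0.573
```

>>> send_rows:
  plan:
    - [[0,0,-1],[0,0,0],45]

```text
clock: 9.48
tool_pos: [563.3, -88.4, 33.5]
eef_rot: [-1.565, -0.002, 1.359]
contact_force: [-20.0, 12.5, 14.2]
grip_width: 0.568
```

>>> send_rows:
  plan:
    - [[0,0,-1],[0,0,0],45]

```text
clock: 9.6
tool_pos: [563.3, -88.3, 33.4]
eef_rot: [-1.563, -0.002, 1.359]
contact_force: [-25.0, 12.9, 18.1]
grip_width: 0.573
```

>>> send_rows:
  plan:
    - [[0,0,-1],[0,0,0],45]

```text
clock: 9.72
tool_pos: [563.3, -88.3, 33.4]
eef_rot: [-1.561, -0.002, 1.359]
contact_force: [-30.7, 12.5, 24.2]
grip_width: 0.575
```

>>> send_rows:
  plan:
    - [[0,0,2],[0,0,0],45]
    - [[0,-0.3,1],[0,0,0],45]
    - [[0,0,0],[0,0,0],45]

```text
clock: 10.1
tool_pos: [563.2, -88.4, 33.5]
eef_rot: [-1.566, -0.002, 1.359]
contact_force: [-10.1, 10.7, -0.8]
grip_width: 0.572
```

>>> send_rows:
  plan:
    - [[0,0,0],[0,0,0],64]
    - [[0,0,0],[0,0,0],64]
    - [[0,0,0],[0,0,0],64]
    - [[0,0,0],[0,0,0],64]

```text
clock: 10.6
tool_pos: [565.7, -90.2, 34.4]
eef_rot: [-1.571, 0.0, 1.359]
contact_force: [-1.4, -3.7, 1.6]
grip_width: 0.746
```

```bash
python3 - <<'E'
from h import *
d=r.get_image("wrist");p=d["pixels"][:,:,::-1]
cv2.imwrite("pics/g1.png",p)
s=r.sense();print(s["tool_pos"],s["eef_rot"],s["grip_width"]*85.4,s["contact_force"])
E
```

```text
[565.7227484  -90.16150431  34.41109604] [-1.57125182e+00  2.72324049e-04  1.35878631e+00] 63.785622722494026 [-0.04824596 -3.0498394   1.48307346]
```

View pics/g1.png

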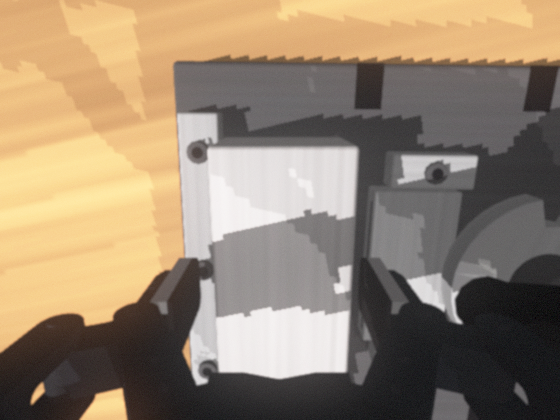

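Released. Next I'll nudge it square against the rail with the jaw-side finger.

>>> send_rows:
  plan:
    - [[-3,0,0],[0,0,0],64]
    - [[-2,0,0],[0,0,0],64]
    - [[-1,0,0],[0,0,0],64]

```text
clock: 11.02
tool_pos: [564.3, -95.7, 34.3]
eef_rot: [-1.571, -0.001, 1.359]
contact_force: [1.2, 2.6, 0.5]
grip_width: 0.751
```

>>> send_rows:
  plan:
    - [[-1,0,0],[0,0,0],64]
    - [[-1,0,0],[0,0,0],64]

```text
clock: 11.28
tool_pos: [564.7, -96.8, 34.6]
eef_rot: [-1.572, -0.003, 1.359]
contact_force: [5.4, 12.5, 2.3]
grip_width: 0.751
```

>>> send_rows:
  plan:
    - [[-1,0,0],[0,0,0],64]
    - [[-1,0,0],[0,0,0],64]

```text
clock: 11.52
tool_pos: [564.7, -97.2, 34.7]
eef_rot: [-1.573, -0.006, 1.361]
contact_force: [9.1, 24.6, 5.5]
grip_width: 0.75
```

>>> send_rows:
  plan:
    - [[8,0,0],[0,0,0],64]
    - [[0,-20,0],[0,0,0],64]
    - [[0,-40,0],[0,0,0],64]
    - [[0,0,30],[0,0,0],0]
    - [[0,0,40],[0,0,0],0]
    - [[0,0,15],[0,0,0],0]
    - [[0,0,0],[0,0,0],0]
    - [[0,0,0],[0,0,0],0]

```text
clock: 12.52
tool_pos: [483.2, -74.4, 94.4]
eef_rot: [-1.572, 0.0, 1.359]
contact_force: [1.0, -0.6, 0.8]
grip_width: -0.001
```

```bash
python3 - <<'E'
from h import *
d=r.get_image("wrist");p=d["pixels"][:,:,::-1]
cv2.imwrite("pics/h1.png",p)
d=r.get_image("top");p=d["pixels"][:,:,::-1]
cv2.imwrite("pics/h2.png",cv2.resize(p[140:240,240:350],None,fx=6,fy=6,interpolation=cv2.INTER_CUBIC))
s=r.sense();print(s["tool_pos"],s["eef_rot"],s["grip_width"]*85.4,s["contact_force"])
E
```

```text
[482.94317157 -74.31174282  94.16502136] [-1.57105608e+00  6.93583305e-05  1.35895136e+00] -0.02805719780397263 [-0.0354751  -0.53693751  0.32530313]
```

View pics/h1.png

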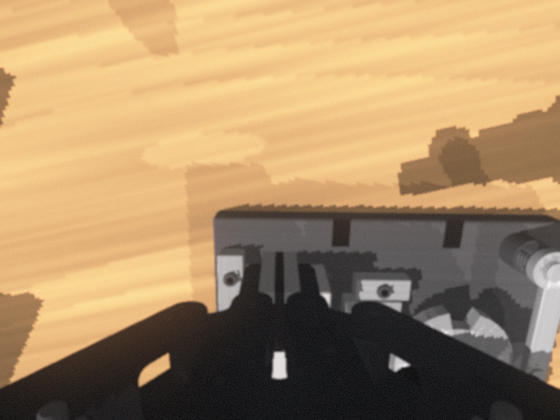

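View pics/h2.png

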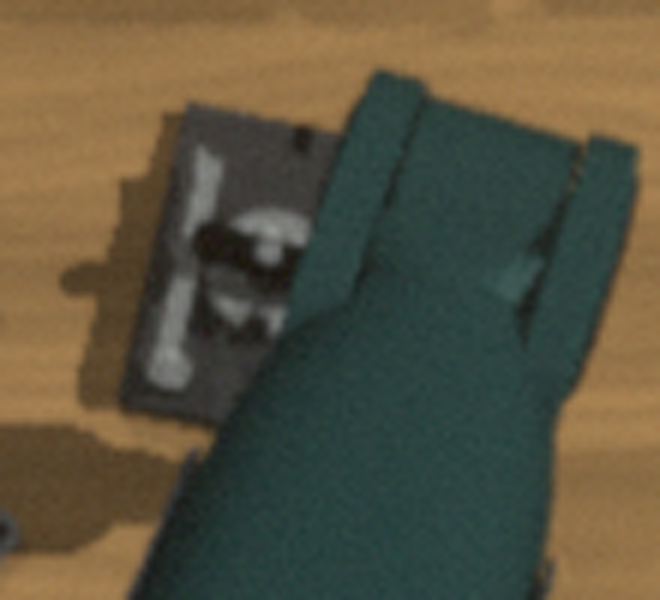

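>>> send_rows:
  plan:
    - [[0,30,0],[0,0,0],0]
    - [[0,26,0],[0,0,0],0]
    - [[0,0,-6],[0,0,0],0]
    - [[0,0,-6],[0,0,0],0]
    - [[0,0,-2],[0,0,0],0]

```text
clock: 13.25
tool_pos: [497.0, -77.3, 39.2]
eef_rot: [-1.573, 0.0, 1.359]
contact_force: [0.0, 0.7, 0.0]
grip_width: -0.001
```

>>> send_rows:
  plan:
    - [[0,0,-2],[0,0,0],0]
    - [[0,0,-1],[0,0,0],0]

```text
clock: 13.5
tool_pos: [498.8, -77.6, 38.6]
eef_rot: [-1.571, 0.0, 1.359]
contact_force: [1.2, -0.2, 0.5]
grip_width: -0.0
```

>>> send_rows:
  plan:
    - [[0,0,-1],[0,0,0],0]
    - [[0,0,-1],[0,0,0],0]

```text
clock: 13.75
tool_pos: [500.6, -78.0, 38.3]
eef_rot: [-1.571, 0.0, 1.359]
contact_force: [-0.1, 0.2, 0.3]
grip_width: -0.004
```

>>> send_rows:
  plan:
    - [[0,0,-1],[0,0,0],0]
    - [[0,0,-1],[0,0,0],0]

```text
clock: 14.0
tool_pos: [501.5, -78.2, 38.1]
eef_rot: [-1.569, 0.0, 1.359]
contact_force: [-9.7, 1.7, 7.1]
grip_width: -0.001
```

>>> send_rows:
  plan:
    - [[0,0,-1],[0,0,0],0]

```text
clock: 14.12
tool_pos: [501.5, -78.2, 38.0]
eef_rot: [-1.567, 0.0, 1.359]
contact_force: [-14.5, 1.5, 12.6]
grip_width: -0.001
```

>>> send_rows:
  plan:
    - [[0,0,-1],[0,0,0],0]

```text
clock: 14.25
tool_pos: [501.5, -78.2, 37.9]
eef_rot: [-1.565, 0.0, 1.359]
contact_force: [-19.9, 2.1, 17.5]
grip_width: 0.001
```

>>> send_rows:
  plan:
    - [[0,0,6],[0,0,0],0]
    - [[0,-20,6],[0,0,0],0]
    - [[0,-50,0],[0,0,0],85]
    - [[0,-30,0],[0,0,0],85]
    - [[0,-10,0],[0,0,0],85]
    - [[0,0,0],[0,0,0],85]

```text
clock: 15.0
tool_pos: [492.9, -76.4, 148.1]
eef_rot: [-1.571, 0.0, 1.359]
contact_force: [0.4, 0.5, -0.1]
grip_width: 0.848
```

```bash
python3 - <<'E'
from h import *
s=r.sense();print(s["tool_pos"],s["eef_rot"])
rows(s["tool_pos"],s["eef_rot"][2],[586.3,11.6,150],2.89,9)
E
```

```text
[492.90089517 -76.36599966 148.1081952 ] [-1.57135004e+00  2.93256686e-05  1.35902188e+00]
[[np.float64(11.7), np.float64(-0.2), np.float64(-8.1)], np.float64(-0.17)]
[[np.float64(10.2), np.float64(-0.2), np.float64(-10.0)], np.float64(-0.17)]
[[np.float64(8.4), np.float64(-0.2), np.float64(-11.5)], np.float64(-0.17)]
[[np.float64(6.3), np.float64(-0.2), np.float64(-12.8)], np.float64(-0.17)]
[[np.float64(4.0), np.float64(-0.3), np.float64(-13.7)], np.float64(-0.171)]
[[np.float64(1.7), np.float64(-0.2), np.float64(-14.1)], np.float64(-0.17)]
[[np.float64(-0.8), np.float64(-0.2), np.float64(-14.3)], np.float64(-0.17)]
[[np.float64(-3.1), np.float64(-0.2), np.float64(-13.9)], np.float64(-0.17)]
[[np.float64(-5.5), np.float64(-0.2), np.float64(-13.1)], np.float64(-0.17)]
end [586.3  11.6 150. ] 2.89
```

>>> send_rows:
  plan:
    - [[11.7,0,-8.1],[0,-0.17,0],85]
    - [[10.2,0,-10],[0,-0.17,0],85]
    - [[8.4,0,-11.5],[0,-0.17,0],85]
    - [[6.3,0,-12.8],[0,-0.17,0],85]
    - [[4,0,-13.7],[0,-0.171,0],85]
    - [[1.7,0,-14.1],[0,-0.17,0],85]
    - [[-0.8,0,-14.3],[0,-0.17,0],85]
    - [[-3.1,0,-13.9],[0,-0.17,0],85]
    - [[-5.5,0,-13.1],[0,-0.17,0],85]
    - [[0,0,0],[0,0,0],85]

```text
clock: 16.25
tool_pos: [585.9, 12.1, 146.6]
eef_rot: [-1.571, -0.002, 2.89]
contact_force: [-0.3, 0.9, 1.1]
grip_width: 0.994
```

```bash
python3 - <<'E'
from h import *
r.get_image("wrist");d=r.get_image("wrist");p=d["pixels"][:,:,::-1]
cv2.imwrite("pics/i1.png",p)
s=r.sense();print(s["tool_pos"],s["eef_rot"],s["joints"].round(2))
E
```

```text
[585.49873885  11.48524568 147.24974349] [-1.57045391e+00 -1.61057153e-03  2.88615481e+00] [-0.12  0.4  -0.07  1.1  -0.   -1.43]
```

View pics/i1.png

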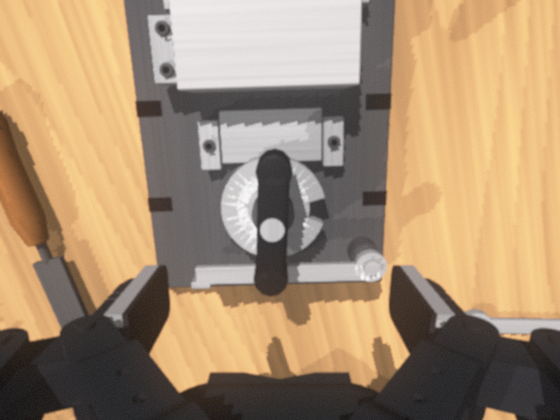

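The wrist view shows the knob bar from (274,155) to (271,290) with its cap at (272,230). The block sits against the rail and stop at the top of the picture.

```bash
python3 - <<'E'
from h import *
d=r.get_image("wrist");p=d["pixels"]
m=(p.max(2)<60).astype(np.uint8);m[:145]=0;m[300:]=0;m[:,:250]=0;m[:,:]*=1;m[:,300:]=0
for v in range(165,285,15):
  row=np.where(p[v,235:315].max(1)<55)[0]+235; print(v,row.min() if len(row) else None,row.max() if len(row) else None)
A=ray(d,[[274,155],[271,292],[272,230]],88);print(A)
v=A[1]-A[0];print(np.arctan2(v[1],v[0]),np.linalg.norm(v),A[:2].mean(0))
E
```

```text
165 None None
180 287 288
195 282 287
210 272 288
225 286 287
240 261 285
255 258 285
270 265 285
[[576.710597   -29.63761317  88.        ]
 [599.31771657  48.47982028  88.        ]
 [588.70549423  11.08081724  88.        ]]
1.289093223768543 81.32290737256865 [588.01415679   9.42110355  88.        ]
```

>>> send_rows:
  plan:
    - [[-0.7,30,0],[0,0.01,0],70]
    - [[0,30,0],[0,0,0],60]
    - [[0,17,0],[0,0,0],50]
    - [[0,10,0],[0,0,0],40]
    - [[0,0,0],[0,0,0],30]

```text
clock: 17.02
tool_pos: [586.4, 11.3, 61.0]
eef_rot: [-1.571, -0.001, 2.879]
contact_force: [-0.4, -0.5, 0.6]
grip_width: 0.354
```

```bash
python3 - <<'E'
from h import *
d=r.get_image("wrist");p=d["pixels"][:,:,::-1]
cv2.imwrite("pics/j1.png",p)
s=r.sense();print(s["tool_pos"],s["eef_rot"],s["grip_width"],s["contact_force"])
E
```

```text
[586.81486765  11.28267806  61.60732969] [-1.57079676e+00  1.38627286e-04  2.87901176e+00] 0.3543668136063296 [ 0.21238316 -0.1856149   0.3920836 ]
```

View pics/j1.png

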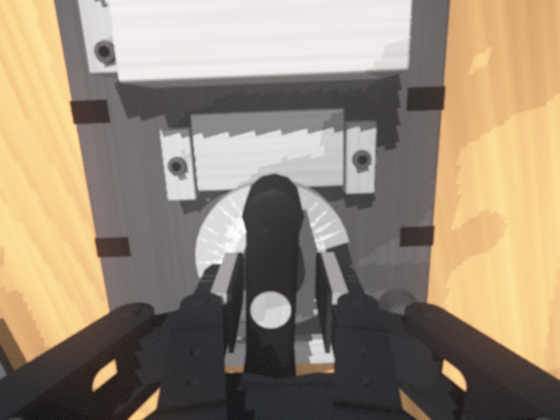

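>>> send_rows:
  plan:
    - [[-1.5,0.5,0],[0,0,0],24]
    - [[0,0,0],[0,0,0],20]
    - [[0,0,0],[0,0,0],10]
    - [[0,0,0],[0,0,0],10]
    - [[0,0,0],[0,0,0],10]
  newtons: 90

```text
clock: 17.7
tool_pos: [589.4, 10.8, 61.7]
eef_rot: [-1.571, 0.003, 2.88]
contact_force: [3.2, -1.4, 6.2]
grip_width: 0.2
```

>>> send_rows:
  plan:
    - [[-0.8,0,0],[0,0.1,0],10]
    - [[0,0,0],[0,0.13,0],10]
    - [[0,0,0],[0,0.13,0],10]
    - [[0,0,0],[0,0.13,0],10]

```text
clock: 18.2
tool_pos: [589.1, 11.0, 61.6]
eef_rot: [-1.571, 0.0, 2.386]
contact_force: [-4.5, 0.7, 11.5]
grip_width: 0.194
```

```bash
python3 - <<'E'
from h import *
s=r.sense();print(s["tool_pos"],s["eef_rot"],s["grip_width"],s["contact_force"],s["moment"])
d=r.get_image("wrist");p=d["pixels"][:,:,::-1]
cv2.imwrite("pics/k1.png",p)
E
```

```text
[589.05346136  11.02669873  61.61446806] [-1.57135147e+00  3.52982901e-04  2.38628101e+00] 0.19394492687298776 [-4.4662282   0.72162337 11.45002663] [0.23718188 0.8211844  0.4647753 ]
```

View pics/k1.png

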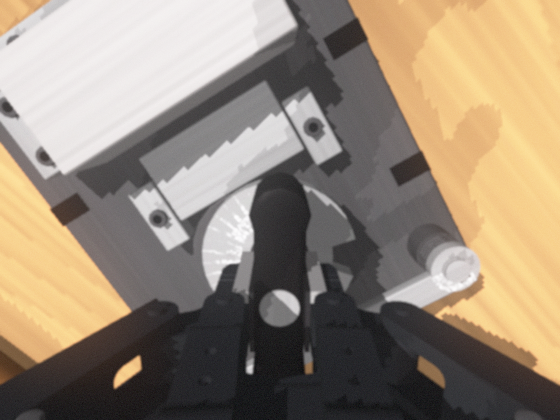

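The bar turns with the gripper and is centred at column 279. I'll keep turning.

>>> send_rows:
  plan:
    - [[0,0,0],[0,0.13,0],10]
    - [[0,0,0],[0,0.13,0],10]
    - [[0,0,0],[0,0.13,0],10]
    - [[0,0,0],[0,0.13,0],10]
    - [[0,0,0],[0,0.13,0],10]
    - [[0,0,0],[0,0.1,0],10]
    - [[0,0,0],[0,0.05,0],10]

```text
clock: 19.12
tool_pos: [588.8, 11.7, 61.6]
eef_rot: [-1.571, -0.001, 1.589]
contact_force: [-5.5, 6.0, 12.6]
grip_width: 0.194
```

```bash
python3 - <<'E'
from h import *
s=r.sense();print(s["tool_pos"],s["eef_rot"],s["grip_width"],s["contact_force"],s["moment"])
d=r.get_image("wrist");p=d["pixels"][:,:,::-1]
cv2.imwrite("pics/k2.png",p)
E
```

```text
[588.77101583  11.71314562  61.59567535] [-1.57107459e+00 -1.46687177e-03  1.58860330e+00] 0.1939078635720387 [-5.53247506  5.95937369 12.62967498] [1.08270157 0.90441875 0.50113707]
```

View pics/k2.png

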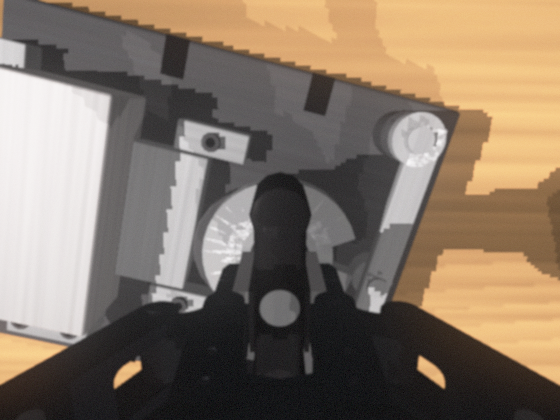

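>>> send_rows:
  plan:
    - [[0,0,0],[0,0.06,0],10]
    - [[0,0,0],[0,0.06,0],10]
    - [[0,0,0],[0,0.05,0],10]

```text
clock: 19.55
tool_pos: [588.8, 11.9, 61.6]
eef_rot: [-1.571, -0.002, 1.42]
contact_force: [-3.2, 6.9, 12.3]
grip_width: 0.192
```

```bash
python3 - <<'E'
from h import *
s=r.sense();print(s["tool_pos"],s["eef_rot"],s["grip_width"],s["contact_force"],s["moment"])
d=r.get_image("wrist");p=d["pixels"][:,:,::-1]
cv2.imwrite("pics/k3.png",p)
E
```

```text
[588.84429014  11.91782075  61.61327679] [-1.57095128 -0.00195099  1.41969809] 0.19198610598663512 [-3.24200775  6.936214   12.2779901 ] [1.37559769 0.73787313 0.96497173]
```

>>> send_rows:
  plan:
    - [[0,0,0],[0,0.03,0],10]
    - [[0,0,0],[0,0.02,0],10]

```text
clock: 19.85
tool_pos: [588.9, 12.0, 61.6]
eef_rot: [-1.571, -0.002, 1.371]
contact_force: [-3.4, 7.6, 11.7]
grip_width: 0.192
```

```bash
python3 - <<'E'
from h import *
s=r.sense();print(s["tool_pos"],s["eef_rot"],s["grip_width"],s["contact_force"],s["moment"])
d=r.get_image("wrist");p=d["pixels"][:,:,::-1]
cv2.imwrite("pics/k4.png",p)
E
```

```text
[588.85941419  11.99296999  61.58861918] [-1.57080428 -0.00204803  1.37099701] 0.19232208203368129 [-3.44845545  7.64922481 11.69963014] [1.4326959  0.71402592 0.74985471]
```

View pics/k4.png

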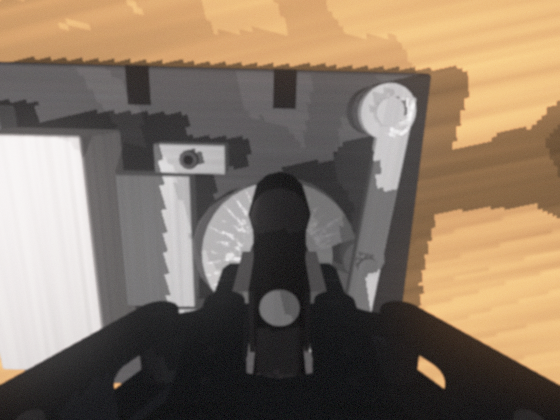

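>>> send_rows:
  plan:
    - [[0,0,0],[0,0.015,0],10]
    - [[0,0,0],[0,0,0],10]

```text
clock: 20.15
tool_pos: [588.8, 12.1, 61.6]
eef_rot: [-1.571, -0.002, 1.356]
contact_force: [-4.4, 7.6, 13.4]
grip_width: 0.194
```

```bash
python3 - <<'E'
from h import *
s=r.sense();print(s["tool_pos"],s["eef_rot"],s["grip_width"],s["contact_force"],s["moment"])
d=r.get_image("wrist");p=d["pixels"][:,:,::-1]
cv2.imwrite("pics/k5.png",p)
a=cv2.imread("pics/k3.png")
cv2.imwrite("pics/k6.png",np.hstack([cv2.resize(x[70:330,300:450],None,fx=2.2,fy=2.2,interpolation=cv2.INTER_CUBIC) for x in (a,p)]))
E
```

```text
[588.81797011  12.05445073  61.5716731 ] [-1.5707094  -0.00217145  1.35614093] 0.19374002013072777 [-4.39758909  7.63378815 13.41999309] [1.54243536 0.76984821 0.26788297]
```

View pics/k6.png

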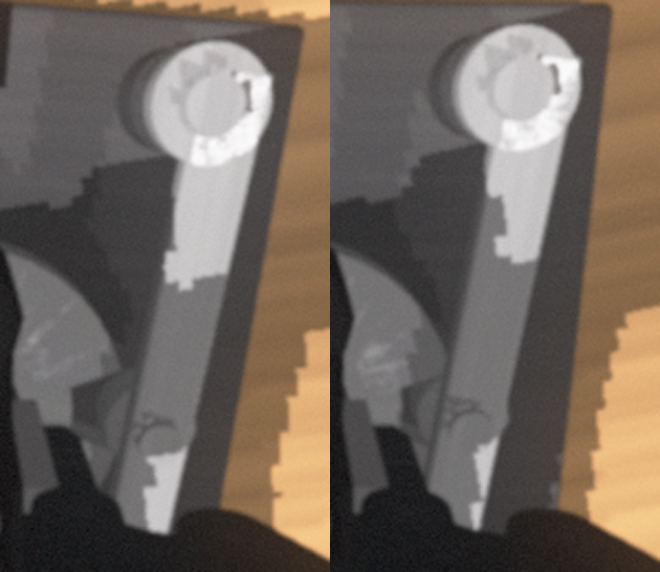

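>>> send_rows:
  plan:
    - [[0,0,0],[0,0.015,0],10]
    - [[0,0,0],[0,0,0],10]

```text
clock: 20.45
tool_pos: [588.9, 12.0, 61.6]
eef_rot: [-1.571, -0.002, 1.342]
contact_force: [-2.9, 8.4, 12.7]
grip_width: 0.195
```

```bash
python3 - <<'E'
from h import *
s=r.sense();print(s["tool_pos"],s["eef_rot"],s["grip_width"],s["contact_force"],s["moment"])
d=r.get_image("wrist");p=d["pixels"][:,:,::-1]
cv2.imwrite("pics/k7.png",p)
a=cv2.imread("pics/k5.png")
cv2.imwrite("pics/k8.png",np.hstack([cv2.resize(x[70:330,300:450],None,fx=2.2,fy=2.2,interpolation=cv2.INTER_CUBIC) for x in (a,p)]))
E
```

```text
[588.8579211   12.0444727   61.58921476] [-1.57077546 -0.00207972  1.34182065] 0.19502243079574355 [-2.90203784  8.43492089 12.69497931] [1.42500711 0.71322156 1.0393279 ]
```

View pics/k8.png

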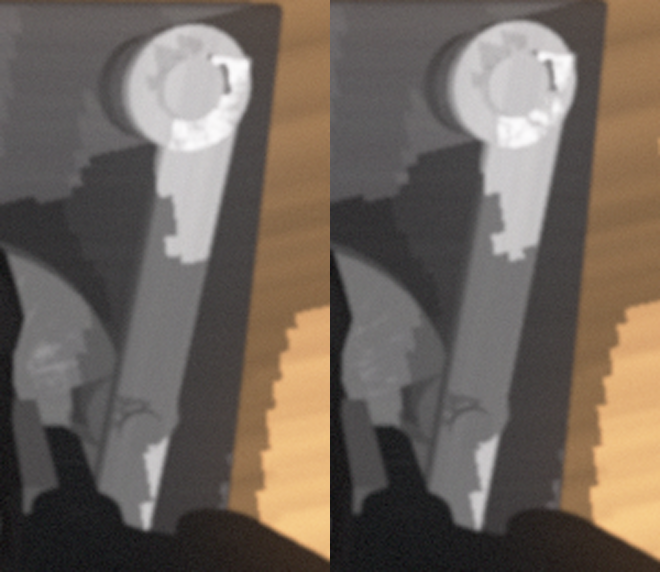

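The pawl arm has swung in. The resisting moment fell to 0.27 N m and then rose to 1.04, so the notch is holding. I'll ease back slightly and let go.

>>> send_rows:
  plan:
    - [[0,0,0],[0,-0.012,0],10]
    - [[0,0,0],[0,0,0],10]
    - [[0,0,0],[0,0,0],40]
    - [[0,0,0],[0,0,0],40]
    - [[0,0,0],[0,0,0],40]

```text
clock: 21.12
tool_pos: [589.0, 10.7, 60.7]
eef_rot: [-1.571, 0.0, 1.352]
contact_force: [0.6, -1.5, -0.2]
grip_width: 0.47
```

>>> send_rows:
  plan:
    - [[0,-10,0],[0,0,0],40]
    - [[0,-40,0],[0,0,0],40]
    - [[0,-40,0],[0,0,0],40]
    - [[0,-40,0],[0,0,0],40]
    - [[0,-20,40],[0,0,0],40]
    - [[0,0,50],[0,0,0],40]
    - [[0,0,50],[0,0,0],40]
    - [[0,0,50],[0,0,0],40]
    - [[0,0,30],[0,0,0],40]
    - [[0,0,0],[0,0,0],40]

```text
clock: 22.38
tool_pos: [372.8, 58.9, 211.7]
eef_rot: [-1.572, -0.0, 1.353]
contact_force: [0.7, -0.6, 0.6]
grip_width: 0.467
```

```bash
python3 - <<'E'
from h import *
for n in ("top","wrist","scene"):
  d=r.get_image(n); p=d["pixels"][:,:,::-1]
  if n=="top": p=cv2.resize(p[145:230,245:345],None,fx=7,fy=7,interpolation=cv2.INTER_CUBIC)
  if n=="scene": p=cv2.resize(p[195:270,215:310],None,fx=8,fy=8,interpolation=cv2.INTER_CUBIC)
  cv2.imwrite(f"pics/l_{n}.png",p)
s=r.sense();print(s["tool_pos"],s["contact_force"],s["clock"])
E
```

```text
[375.16497084  58.44132877 211.19049854] [0.18555029 0.21785617 0.22256529] 22.525
```

View pics/l_top.png

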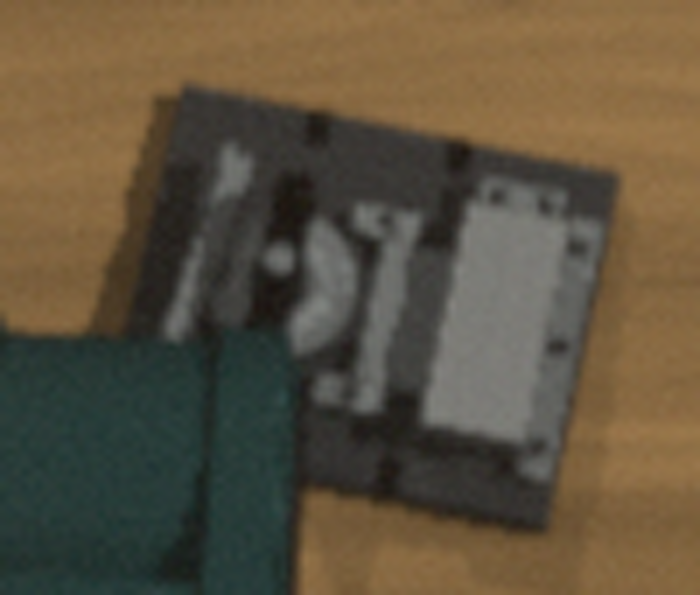

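View pics/l_scene.png

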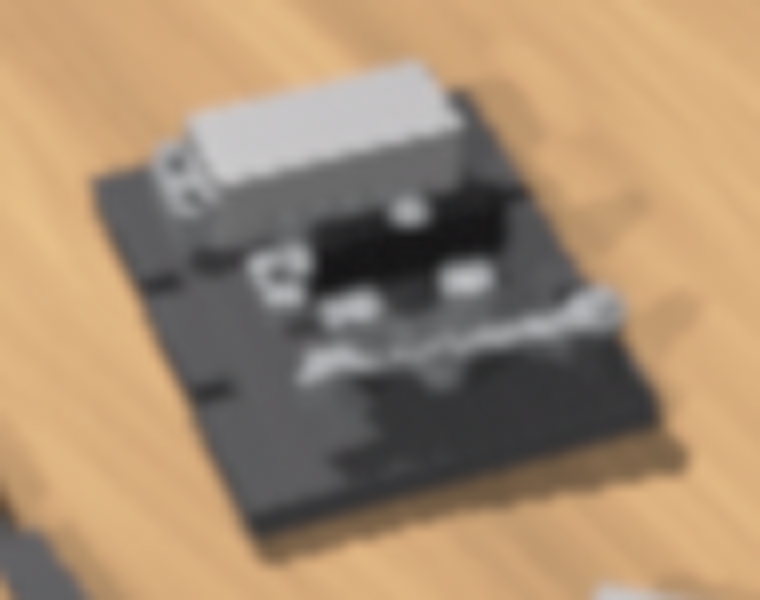

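View pics/l_wrist.png

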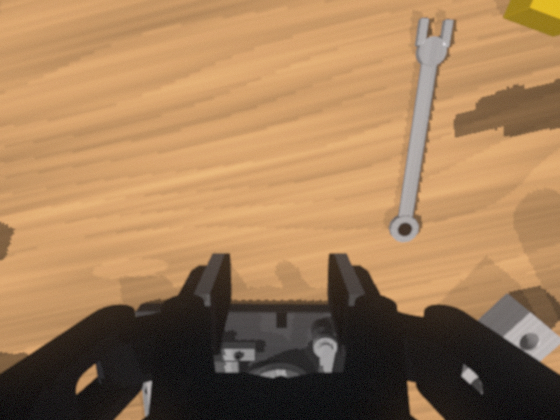

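The scene and top views show the block against the stop and rail, and the pawl arm tilted in. I'll take one closer look from above to check the gaps.

>>> send_rows:
  plan:
    - [[-8,-10,-45],[0,0,0],40]
    - [[-8,-10,-50],[0,0,0],40]
    - [[-8,-10,-50],[0,0,0],40]
    - [[-8,0,-50],[0,0,0],40]
    - [[-8,0,-45],[0,0,0],40]
    - [[0,0,-30],[0,0,0],40]
    - [[0,0,0],[0,0,0],40]

```text
clock: 23.4
tool_pos: [631.2, -40.1, 239.0]
eef_rot: [-1.569, 0.0, 1.351]
contact_force: [0.4, 0.3, -0.4]
grip_width: 0.466
```

```bash
python3 - <<'E'
from h import *
r.get_image("wrist");d=r.get_image("wrist"); p=d["pixels"][:,:,::-1]
cv2.imwrite("pics/m1.png",cv2.resize(p,(800,600),interpolation=cv2.INTER_CUBIC))
s=r.sense();print(s["tool_pos"],s["contact_force"],s["clock"])
E
```

```text
[629.31406028 -39.24590344 240.05273438] [-0.55103254 -0.01190691  0.67852034] 23.5
```

View pics/m1.png

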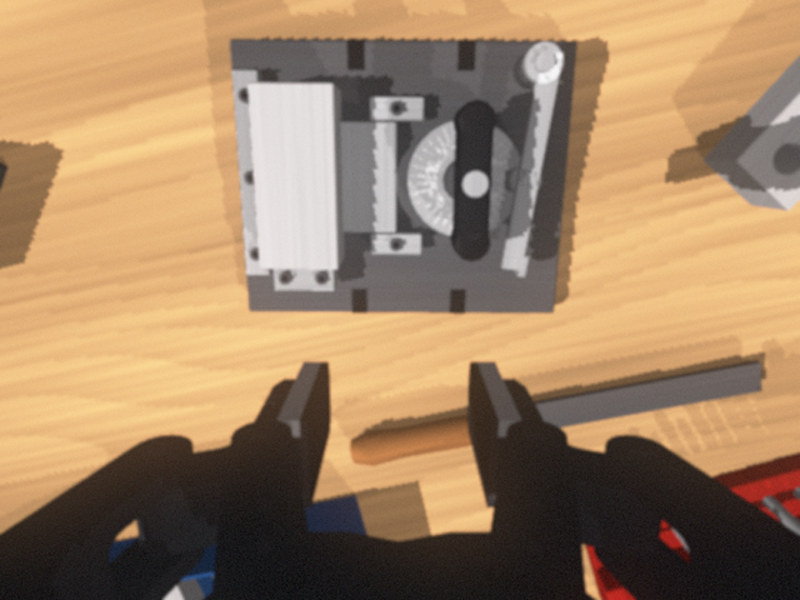

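```bash
python3 - <<'E'
from h import *
d=r.get_image("wrist"); p=d["pixels"][:,:,::-1]
cv2.imwrite("pics/m2.png",np.hstack([cv2.resize(p[150:220,160:260],None,fx=4,fy=4,interpolation=cv2.INTER_CUBIC),cv2.resize(p[90:160,320:420],None,fx=4,fy=4,interpolation=cv2.INTER_CUBIC)]))
B=ray(d,np.array([[248,84],[333,83],[336,268],[259,269]])*.7,56);print(B.round(1),B.mean(0))
for i in range(4): v=B[(i+1)%4]-B[i];print(round(np.linalg.norm(v),1),round(np.arctan2(v[1],v[0]),3))
k=ray(d,np.array([[476,100],[471,260]])*.7,88);v=k[0]-k[1];print(np.arctan2(v[1],v[0])+np.pi)
E
```

```text
[[ 507.9 -100.7   56. ]
 [ 518.   -53.1   56. ]
 [ 623.   -78.2   56. ]
 [ 613.1 -125.4   56. ]] [565.48831021 -89.35347821  56.        ]
48.6 1.362
108.0 -0.235
48.2 -1.777
108.1 2.91
6.068805609987438
```

View pics/m2.png

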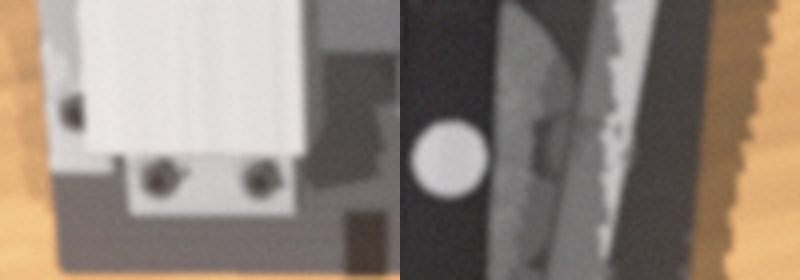

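The close-up shows the block's end against the stop with no visible gap and the roller in the notch. The bar is at -0.214 rad, which matches the fixture's yaw. I'm handing in.

```bash
python3 -c "
from rig import r
print(r.hand_in(), r.sense()['clock'])"
```

```text
the job is handed in; nothing more can be done
the job is handed in; nothing more can be done
```

The undrilled block is loaded and clamped in the fixture, and the job is handed in at about 24 s, with the gripper clear of everything.

**What I did:**
- I laid the block on the bed and slid it against the rail and then the end stop.
- After letting go, I pressed it again on its long side (about 25 N) and on its end (about 20 N), and it did not move.
- I turned the knob clockwise by about 1.54 rad and eased it back by 0.01 before releasing it.

**Last checks:**
- **Block:** the camera puts its centre at (565.5, -89.4), against an expected (564.4, -90.1), with no visible gap at the stop.
- **Knob:** the bar lies along the fixture's x, at -0.214 rad against a fixture yaw of about -0.212.
- **Pawl:** the arm is visibly swung in and the roller sits in the notch. The turning moment dropped and then rose sharply just past that point.

**Disagreements:**
- Camera readings differed by about 1–3 mm: the knob's axis was about 3 mm from my first estimate.
- The last block yaw read -0.235, which I put down to camera error.
- I estimated only part of the pawl's swing, about 0.07 of the expected 0.12 rad, because my comparison pictures may have started after it began to drop.
- I did not measure the other things on the bench afterwards, but I touched none of them.

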